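# Ease the sprung flap of the wide scrap box shut

## Robot

A 6-joint arm with a two-finger parallel gripper is mounted at the origin on a cart in front of the work surface, level with it; the furniture and walls round the work are solid. World frame = base frame: x ahead of the robot, y to its left, z up, the work surface at z = 0. Lengths are in m, angles in degrees, forces in N, time in s.
With the tool pointing down it reaches from about 0.3 to 0.75 m from the base axis. Payload 8.5 kg.
Tool frame: the origin (TCP) lies at the very end of the fingers, on their centre line; the grasp point (between the pads) lies 19 mm behind it; z points along the fingers, y is the direction in which the jaws open and shut (so a half turn about z gives the same grasp; the last joint's range is limited). The gripper opens to 88 mm and grips with 3 to 60 N. Pads are 18 mm wide; open, the fingers measure 123 mm over their backs; the gripper's body (75 mm by 187 mm) begins 45 mm behind the grasp point.
Start: joints at [59.112, 21.807, 74.336, -0, 83.858, -12.336], TCP at [0.175, 0.521, 0.239] pointing down, gripper open.
Joint ranges: [-178.18, 178.18], [-50.72, 133.34], [12.68, 142.11], [-81.47, 261.47], [9.98, 163.14], [-165.26, 165.26]. Speed limits (degrees/s): [136.94, 136.94, 180, 180, 180, 180].

## Interface

Orientations are given as a 3x3 rotation matrix whose columns are the frame's x, y, z axes.
In Python, from rig import arm gives the robot as it stands.
- The arm moves only by the tool move_arm, never from a script. Its argument "plan" is text: rows parted by semicolons, each of 7 numbers parted by spaces: the shift along the tool's x, y, z in m, then the turn, a rotation vector about the tool's x, y, z in degrees, then the closure, from -1 (fully open) to 1 (shut). A call has 1 to 12 rows; each row shifts and turns the commanded pose from where the row before left it, along the tool's axes as they then stand; what a row does not reach is not made up. A row lasts 1/12 s, in which the tool goes at most 41.7 mm and 7.16 degrees, less where a joint would pass 70% of its speed; a pose out of reach is approached as far as the arm can. A call is refused whole if a number of a shift passes 0.0417 or a number of a turn 7.16, either way. A call with a gripper value outside its range is refused whole. The fingers move at their own pace and stop on an object; "newtons" is the grip in N (left out, the last holds). Time passes only in rows, so rows that do not move let the fingers close. It gives the time, the measured TCP pose, the force and the opening at its end, in the units of the state.
- arm.state(): the state, without advancing time (a new reading comes with each control period).
- arm.snapshot(name): name is "scene" or "side" or "wrist"; returns a dict with "pixels" (400x640x3 uint8, blue, green, red), "fx", "fy", "cx", "cy" (pixels), "eye" and "attitude" of the camera in the world. Camera axes: x right, y down, z forward; pixel columns grow to the right and rows downward; lengths in m; the calibration is good to about 2 mm. The wrist camera is an equidistant fisheye: a pixel r from the principal point sees the ray r / f radians off the axis. A picture is of the moment at which its call begins. There is no depth.
- arm.finish_job(): hands the job in, once; it reports no verdict.
The state is a dict: "time_s": time; "qpos": joint angles; "joint_velocities": joint speeds; "tau": joint torques, N m; "tcp_pos": TCP position; "ee_rot": TCP orientation; "contact_force": force on the tool from outside, world axes, zero at the start; "torque": the same for the moment, N m; "opening": finger opening in m.
Only numpy, scipy, OpenCV 4.12 (cv2) and the standard library are available. Lean on these libraries where they do the work, as an engineer would, in place of code of your own. Each camera call takes 0.05 s, during which the arm holds its last target.

## Task

Both scrap boxes on the table stand with their sprung flaps open. The wide one is full of used baking cups: close its flap, easing it all the way down so that it never slams, then let go. Leave the narrow box standing open as it is.

Things in the scene. Friction and masses are not known exactly. Their poses are not given: they have to be found in the camera images.
- wide_flap (a joint): Flap (0.4 kg steel plate) of the WIDE scrap box, rad: 0 = shut, 2.18 = open, leaning back on its stop. Open it stays by its weight; brought forward of about 1.95, spring and weight pull it shut (2.5 N at the bar when nearly shut) and if let go it slams; shut it stays shut. The box is sheet steel, open on top, 150 mm wide, 105 deep, 120 high, front toward the robot, fixed, holds foil cups.
- wide_handle (a point): Centre of the wide flap's handle: a round steel bar 10 mm thick, 66 mm long between end posts, parallel to the hinge, 148 mm from its axis and 40 mm beyond the plate's free edge. Pinch it from above: it turns between the fingers, which fit on both sides at every angle (near shut, open them at most 30 mm). The point turns with the flap; y runs along the bar.
- wide_hinge (a point): Middle of the wide box's hinge axis, on top of its rear wall, 126 mm above the table, fixed. y runs along the hinge, x level from the box's front to its rear, z up. At flap angle q the bar's centre lies 148*cos(q) mm from here along -x (to the front) and 148*sin(q) mm above; shut, it is level with the hinge.
- narrow_flap (a joint): Flap of the NARROW scrap box: same make, depth and height, but 95 mm wide with a 46 mm bar, and empty. It stands 0.2 to 0.4 m to the left or right of the wide one. In rad, 0 = shut, about 2.18 = fully open, where it starts and must stay.

How it is judged (in metres and radians):
At the end, for the whole second after the job is handed in: The wide box's flap is shut (within 0.06 rad, about 9 mm at the handle bar) and the narrow box's flap still stands open (more than 1.9 rad) (value of joint wide_flap below 0.06 rad and value of joint narrow_flap above 1.9 rad); the robot touches nothing.
It fails at once if the wide box's flap slams: it swings toward shut faster than 4 rad/s (0.6 m/s at the handle bar) (velocity of joint wide_flap below -4 rad/s).
It fails at once if the narrow box's flap is brought off its open stop (below 1.9 rad) (value of joint narrow_flap below 1.9 rad).
It also fails if it takes over 38 s, if anything falls off the work surface, if the arm or the gripper's body presses on something with over 40 N, if the wrist force passes 120 N, or if a joint passes its speed limit or range.

## Working session

There is one attempt and no reset: what is moved stays moved. The work goes in short steps, Python scripts to look and compute and a tool call to move; the robot and the scene stay as the last step left them, time stands still between calls to the robot, and variables do not carry over. Pictures are saved under pics/ and viewed, and the job is handed in when it is done.

Besides the shell and the picture viewer there is one more tool, called after ">>>" as name(argument=value, ...) on one line, values as JSON. move_arm: Moves the arm, as the interface text tells. Its arguments: {"type":"object","properties":{"plan":{"type":"string"},"newtons":{"type":"number"}},"required":["plan"]}

```bash
ls; mkdir -p pics; cat > h.py <<'E'
import numpy as np, cv2
from rig import arm
def snap(n,f):
    s=arm.snapshot(n); cv2.imwrite('pics/'+f,np.asarray(s['pixels'])); np.savez('pics/'+f[:-4]+'.npz',**{k:np.asarray(v) for k,v in s.items()}); return s
def ray(s,u,v):
    R=np.asarray(s['attitude']).reshape(3,3); d=np.array([(u-s['cx'])/s['fx'],(v-s['cy'])/s['fy'],1.]); d=R@d; return np.asarray(s['eye']),d/np.linalg.norm(d)
def plane(s,u,v,z):
    e,d=ray(s,u,v); return e+d*(z-e[2])/d[2]
def proj(s,p):
    R=np.asarray(s['attitude']).reshape(3,3); c=R.T@(np.asarray(p)-s['eye']); return np.array([s['fx']*c[0]/c[2]+s['cx'],s['fy']*c[1]/c[2]+s['cy']])
def tri(s1,p1,s2,p2):
    e1,d1=ray(s1,*p1);e2,d2=ray(s2,*p2)
    A=np.stack([d1,-d2],1);t=np.linalg.lstsq(A,e2-e1,rcond=None)[0]
    a=e1+d1*t[0];b=e2+d2*t[1];return (a+b)/2,np.linalg.norm(a-b)
E
python3 - <<'E'
from h import *
for n in ['scene','side','wrist']:
    s=snap(n,n+'0.png'); print(n,s['fx'],s['cx'],s['cy'],s['eye'],np.round(s['attitude'],3))
print(arm.state())
E
```

```text
pics
scene 427.4122638712665 325.94581656670215 200.59893562563394 [0.1471516  0.41708888 0.75603449] [[-0.85  -0.354  0.391]
 [-0.527  0.598 -0.604]
 [-0.02  -0.719 -0.695]]
side 439.10841075982586 320.2640530876512 198.33394578561294 [0.16491768 0.52678573 0.75332491] [[-0.877 -0.327  0.351]
 [-0.479  0.565 -0.671]
 [ 0.021 -0.758 -0.652]]
wrist 309.70691628693146 322.94965625309464 204.8296735614447 [0.09396683 0.54847178 0.38480688] [[ 0.318  0.898  0.305]
 [ 0.948 -0.301 -0.103]
 [-0.001  0.322 -0.947]]
{'time_s': 0.15, 'qpos': array([ 5.91110709e+01,  2.18349918e+01,  7.43683487e+01,  7.38636687e-04,
        8.38590012e+01, -1.23352422e+01]), 'joint_velocities': array([-0.03363511, -0.02206987, -0.17623427, -0.02099   , -0.01716804,
        0.00487285]), 'tau': array([ 2.13968160e-03, -4.38079476e+01, -2.24615836e+01,  7.13896751e-02,
        3.43392603e-02, -9.66511675e-05]), 'tcp_pos': array([0.17490212, 0.52125191, 0.23829057]), 'ee_rot': array([[-9.48025409e-01,  3.18194121e-01, -5.69586374e-04],
       [ 3.18194537e-01,  9.48024988e-01, -9.27159504e-04],
       [ 2.44965411e-04, -1.06021004e-03, -9.99999408e-01]]), 'contact_force': array([-0.34286332, -0.24860371, -0.8610768 ]), 'torque': array([ 0.00452546,  0.00829111, -0.0256506 ]), 'opening': 0.08812728946307412}
```

View pics/scene0.png

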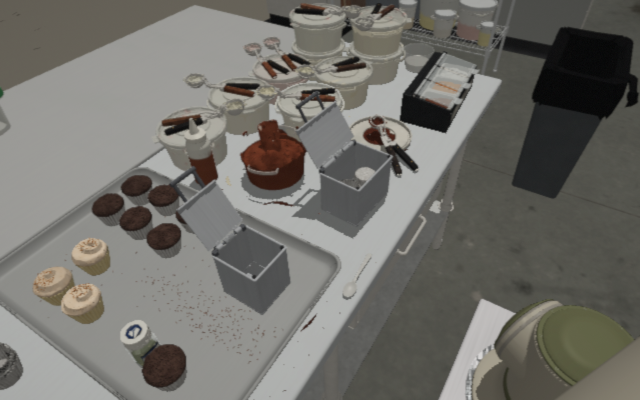

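View pics/side0.png

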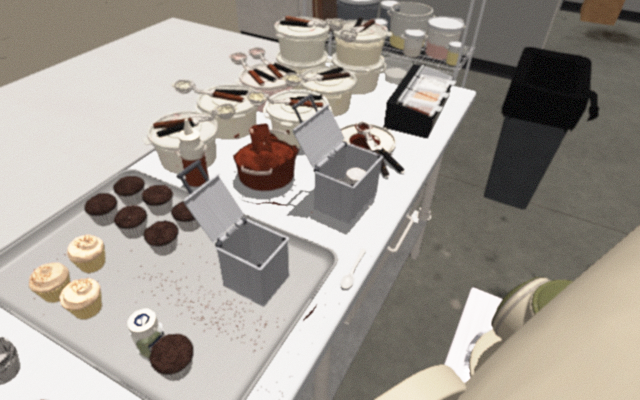

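View pics/wrist0.png

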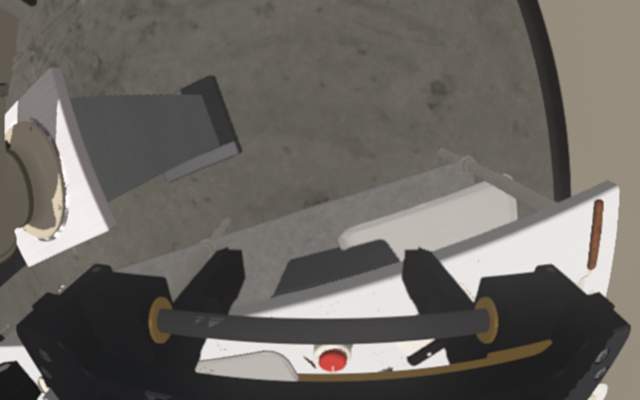

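```bash
python3 - <<'E'
from h import *
for n in ['scene','side']:
    im=cv2.imread(f'pics/{n}0.png')
    for k,(x,y) in {'far':(270,80),'near':(160,150)}.items():
        c=im[y:y+160,x:x+150]; cv2.imwrite(f'pics/{n}_{k}.png',cv2.resize(c,None,fx=4,fy=4,interpolation=cv2.INTER_CUBIC)[:600*2])
for n in ['scene','side']:
    a=np.hstack([cv2.imread(f'pics/{n}_{k}.png') for k in('far','near')]); cv2.imwrite(f'pics/{n}_z.png',cv2.resize(a,(800,426),interpolation=cv2.INTER_AREA))
E
```

```text
(no output)
```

View pics/scene_z.png

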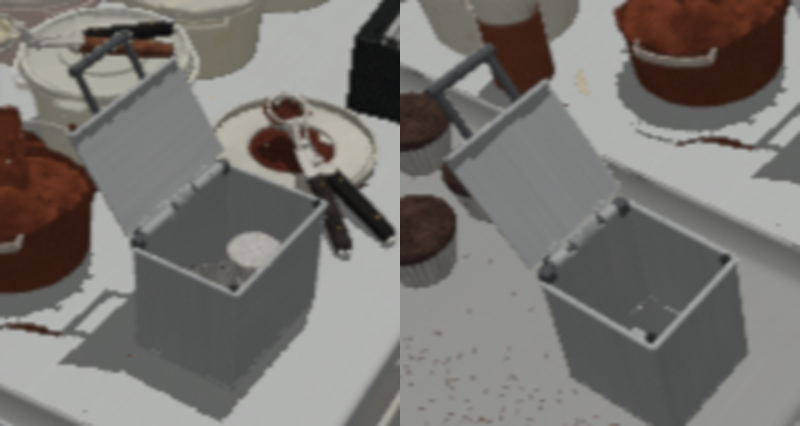

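View pics/side_z.png

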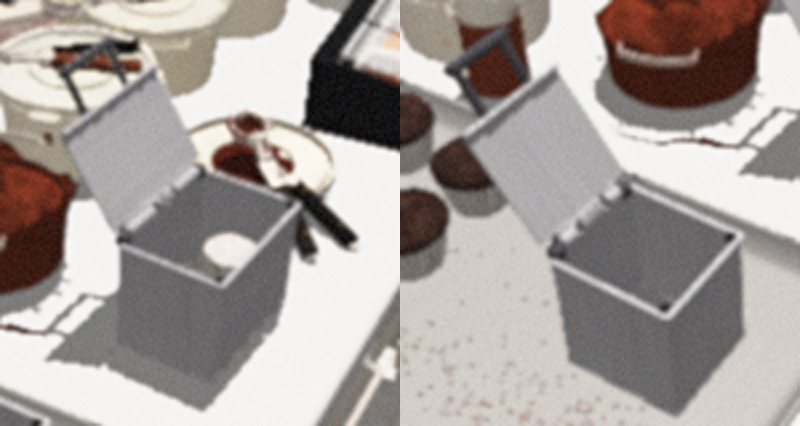

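```bash
python3 - <<'E'
from h import *
S={n:{k:v for k,v in np.load(f'pics/{n}0.npz').items()} for n in('scene','side')}
def f(x,y,off,sub=0): return ((x-sub)/2.6667+off[0],y/2.6667+off[1])
P={'far':dict(off=(270,80),sub=0,scene=dict(HL=(138,238),HR=(224,166),FL=(237,291),FR=(325,203),B0=(76,70),B1=(126,37)),side=dict(HL=(121,237),HR=(203,168),FL=(221,282),FR=(299,204),B0=(65,73),B1=(112,44))),
'near':dict(off=(160,150),sub=400,scene=dict(HL=(545,270),HR=(625,203),FL=(652,345),FR=(734,262),B0=(434,93),B1=(488,50)),side=dict(HL=(553,250),HR=(628,183),FL=(666,314),FR=(739,235),B0=(452,70),B1=(504,33)))}
for k,p in P.items():
    for c in p['scene']:
        a=f(*p['scene'][c],p['off'],p['sub']);b=f(*p['side'][c],p['off'],p['sub'])
        z=0.121 if c[0]!='B' else .126+.148*np.sin(2.18)
        t,e=tri(S['scene'],a,S['side'],b)
        print(k,c,np.round(plane(S['scene'],*a,z),3),np.round(plane(S['side'],*b,z),3),'tri',np.round(t,3),round(e,4))
E
```

```text
far HL [ 0.568 -0.219  0.121] [ 0.567 -0.213  0.121] tri [ 0.586 -0.247  0.092] 0.0011
far HR [ 0.554 -0.348  0.121] [ 0.553 -0.35   0.121] tri [ 0.541 -0.324  0.14 ] 0.001
far FL [ 0.461 -0.202  0.121] [ 0.462 -0.2    0.121] tri [ 0.469 -0.217  0.106] 0.0002
far FR [ 0.449 -0.345  0.121] [ 0.448 -0.341  0.121] tri [ 0.454 -0.358  0.109] 0.0013
far B0 [ 0.645 -0.251  0.247] [ 0.644 -0.248  0.247] tri [ 0.654 -0.264  0.237] 0.0008
far B1 [ 0.638 -0.316  0.247] [ 0.635 -0.315  0.247] tri [ 0.635 -0.313  0.249] 0.0018
near HL [0.615 0.093 0.121] [0.615 0.096 0.121] tri [0.628 0.084 0.103] 0.0008
near HR [0.607 0.012 0.121] [0.609 0.011 0.121] tri [0.606 0.015 0.125] 0.0016
near FL [0.508 0.105 0.121] [0.508 0.106 0.121] tri [0.512 0.101 0.114] 0.0002
near FR [0.502 0.017 0.121] [0.504 0.016 0.121] tri [0.502 0.018 0.123] 0.0018
near B0 [0.692 0.081 0.247] [0.694 0.082 0.247] tri [0.7   0.076 0.241] 0.0008
near B1 [0.693 0.029 0.247] [0.691 0.03  0.247] tri [0.693 0.029 0.247] 0.0013
```

The far box (scene px ≈ (345,170)) is the wide one. Its front measures 0.145–0.15 m, its bar is about 65 mm long, and cups are visible inside. Its hinge is near (0.557, -0.279) with yaw ≈ -5.5°, and the bar centre is near (0.640, -0.282, 0.247). I'll raise the tool and turn it first.

>>> move_arm(plan="0 0 -0.01 0 0 7 -1;0 0 -0.01 0 0 7 -1;0 0 -0.01 0 0 7 -1;0 0 -0.01 0 0 7 -1;0 0 -0.01 0 0 7 -1;0 0 -0.01 0 0 7 -1;0 0 -0.01 0 0 7 -1;0 0 -0.01 0 0 7 -1;0 0 -0.01 0 0 7 -1;0 0 -0.01 0 0 7 -1;0 0 -0.01 0 0 7 -1;0 0 0 0 0 0 -1")

```text
time_s: 1.15
tcp_pos: [0.1752, 0.5217, 0.3503]
ee_rot: [[0.101, 0.995, 0.001], [0.995, -0.101, 0.002], [0.003, 0.001, -1.0]]
contact_force: [0.6, 0.9, 0.1]
opening: 0.088
```

>>> move_arm(plan="-0.031 0.022 0 0 0 0 -1;-0.031 0.022 0 0 0 0 -1;-0.031 0.022 0 0 0 0 -1;-0.031 0.022 0 0 0 0 -1;-0.031 0.022 0 0 0 0 -1;-0.031 0.022 0 0 0 0 -1;-0.031 0.022 0 0 0 0 -1;-0.031 0.022 0 0 0 0 -1;-0.031 0.022 0 0 0 0 -1;-0.031 0.022 0 0 0 0 -1;-0.031 0.022 0 0 0 0 -1;-0.031 0.022 0 0 0 0 -1")

```text
time_s: 2.15
tcp_pos: [0.402, 0.1238, 0.3482]
ee_rot: [[0.092, 0.996, -0.001], [0.996, -0.092, 0.0], [-0.0, -0.001, -1.0]]
contact_force: [0.6, 0.8, -0.3]
opening: 0.0884
```

>>> move_arm(plan="-0.031 0.022 0 0 0 0 -1;-0.031 0.022 0 0 0 0 -1;-0.031 0.022 0 0 0 0 -1;-0.031 0.022 0 0 0 0 -1;-0.031 0.022 0 0 0 0 -1;-0.031 0.022 0 0 0 0 -1;-0.031 0.022 0 0 0 0 -1;-0.031 0.022 0 0 0 0 -1;-0.031 0.022 0 0 0 0 -1;-0.031 0.022 0 0 0 0 -1;0 0 0 0 0 0 -1;0 0 0 0 0 0 -1")

```text
time_s: 3.15
tcp_pos: [0.5911, -0.2058, 0.3464]
ee_rot: [[0.095, 0.995, -0.003], [0.995, -0.095, 0.002], [0.001, -0.003, -1.0]]
contact_force: [-0.0, 1.1, 0.8]
opening: 0.0879
```

```bash
python3 - <<'E'
from h import *
snap('wrist','wrist1.png');snap('scene','scene1.png');s=arm.state();print(s['tcp_pos'],s['ee_rot'],s['qpos'])
E
```

```text
[ 0.59050823 -0.20363249  0.34836701] [[ 9.43154838e-02  9.95542162e-01 -6.26799194e-04]
 [ 9.95542230e-01 -9.43151322e-02  5.68580068e-04]
 [ 5.06928782e-04 -6.77630972e-04 -9.99999642e-01]] [-2.98731427e+01  2.75184596e+01  4.73711902e+01  1.07346018e-02
  1.05157717e+02 -2.44584263e+01]
```

View pics/wrist1.png

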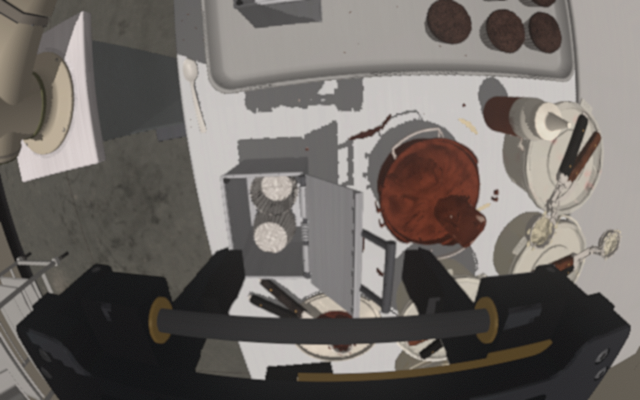

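View pics/scene1.png

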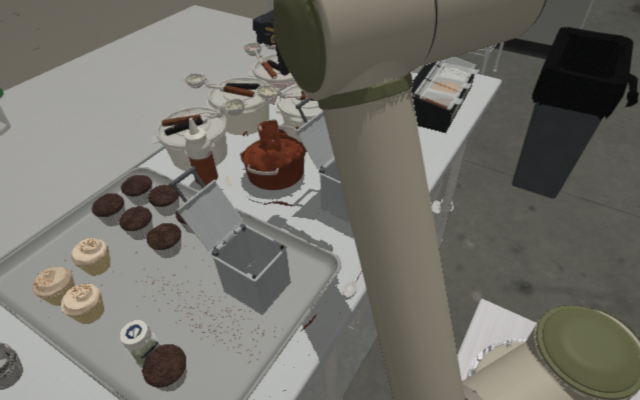

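The wrist view shows the box full of foil cups. Its flap is at px (335,245), with the bar running roughly from (393,240) to (388,310). I'll zoom in to measure it.

```bash
cat >> h.py <<'E'
def fray(s,u,v):
    R=np.asarray(s['attitude']).reshape(3,3);dx,dy=u-s['cx'],v-s['cy'];r=np.hypot(dx,dy);t=r/s['fx'];return np.asarray(s['eye']),R@np.array([np.sin(t)*dx/r,np.sin(t)*dy/r,np.cos(t)])
def fplane(s,u,v,z):
    e,d=fray(s,u,v);return e+d*(z-e[2])/d[2]
E
python3 - <<'E'
from h import *
im=cv2.imread('pics/wrist1.png')[150:330,210:420]
cv2.imwrite('pics/w1z.png',cv2.resize(im,None,fx=3.3333,fy=3.3333,interpolation=cv2.INTER_CUBIC))
E
```

```text
(no output)
```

View pics/w1z.png

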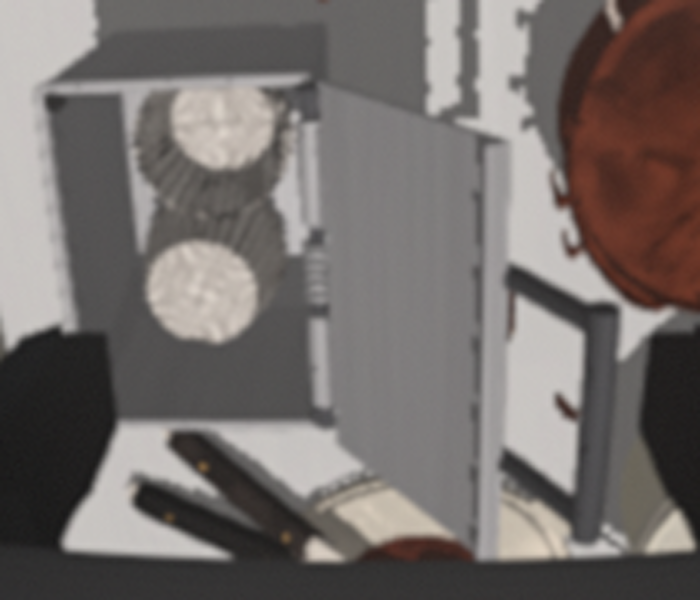

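```bash
python3 - <<'E'
from h import *
s=dict(np.load('pics/wrist1.npz'))
for n,p,z in [('B0',(601,310),.247),('B1',(588,538),.247),('FL',(43,90),.121),('HL',(322,84),.121),('FR',(113,421),.121),('HR',(325,420),.121)]:
    print(n,fplane(s,210+p[0]/3.3333,150+p[1]/3.3333,z).round(4))
E
```

```text
B0 [ 0.6462 -0.2463  0.247 ]
B1 [ 0.6427 -0.3241  0.247 ]
FL [ 0.4612 -0.1979  0.121 ]
HL [ 0.5687 -0.207   0.121 ]
FR [ 0.4614 -0.3449  0.121 ]
HR [ 0.5535 -0.3504  0.121 ]
```

>>> move_arm(plan="-0.0187 0.015 0 0 0 0 -1;-0.0187 0.015 0 0 0 0 -1;-0.0187 0.015 0 0 0 0 -1;-0.0187 0.015 0 0 0 0 -1;0 0 0.02 0 0 0 -1;0 0 0.02 0 0 0 -1;0 0 0.015 0 0 0 -1;0 0 0 0 0 0 -1;0 0 0 0 0 0 -1")

```text
time_s: 4.0
tcp_pos: [0.643, -0.2833, 0.2945]
ee_rot: [[0.095, 0.996, -0.0], [0.996, -0.095, 0.0], [0.0, -0.0, -1.0]]
contact_force: [0.4, 0.1, 0.1]
opening: 0.088
```

```bash
python3 - <<'E'
from h import *
s=snap('wrist','wrist2.png');t=arm.state();print(t['tcp_pos'],t['contact_force'])
im=cv2.imread('pics/wrist2.png')
cv2.imwrite('pics/w2z.png',cv2.resize(im[150:400,170:500],None,fx=2.4,fy=2.4,interpolation=cv2.INTER_CUBIC))
E
```

```text
[ 0.64328185 -0.28357328  0.29547157] [-0.07952342 -0.40291907  0.92515328]
```

View pics/w2z.png

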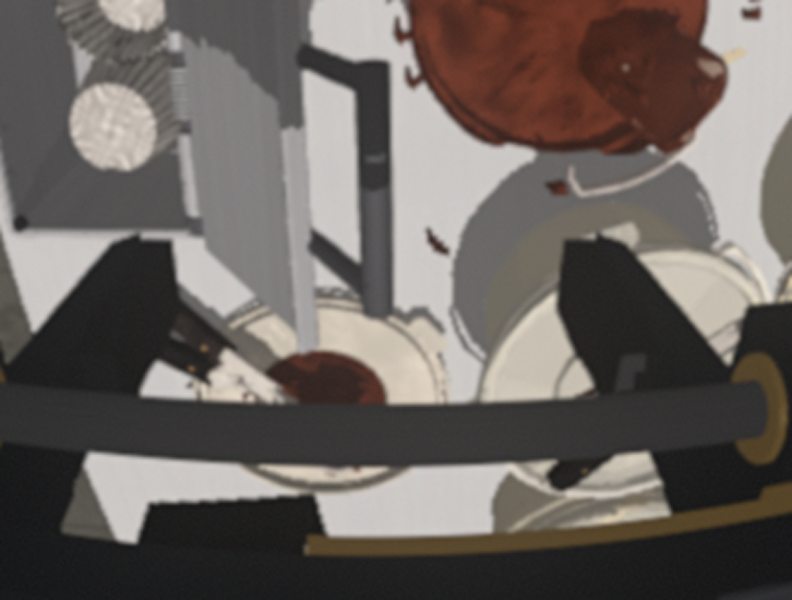

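```bash
python3 - <<'E'
from h import *
s=dict(np.load('pics/wrist2.npz'))
for p in [(374,65),(378,315)]: print(fplane(s,170+p[0]/2.4,150+p[1]/2.4,.247).round(4))
for p in [(20,222),(195,225)]: print(fplane(s,170+p[0]/2.4,150+p[1]/2.4,.121).round(4))
E
```

```text
[ 0.6473 -0.2462  0.247 ]
[ 0.6414 -0.3245  0.247 ]
[ 0.456  -0.3399  0.121 ]
[ 0.5514 -0.3475  0.121 ]
```

The bar centre is confirmed at (0.644, -0.285). I'll descend and pinch.

>>> move_arm(plan="-0.001 0.001 0.017 0 0 0 -1;0 0 0.017 0 0 0 -1;0 0 0.017 0 0 0 -1;0 0 0.016 0 0 0 -1;0 0 0 0 0 0 -1;0 0 0 0 0 0 1;0 0 0 0 0 0 1;0 0 0 0 0 0 1;0 0 0 0 0 0 1;0 0 0 0 0 0 1;0 0 0 0 0 0 1;0 0 0 0 0 0 1", newtons=20)

```text
time_s: 5.05
tcp_pos: [0.6441, -0.2856, 0.227]
ee_rot: [[0.097, 0.995, 0.0], [0.995, -0.097, -0.0], [-0.0, 0.0, -1.0]]
contact_force: [0.1, -0.2, -0.4]
opening: 0.0434
```

```bash
python3 - <<'E'
from h import *
s=snap('wrist','wrist3.png');t=arm.state();print(t['tcp_pos'],t['contact_force'],t['opening'],t['qpos'])
im=cv2.imread('pics/wrist3.png')
cv2.imwrite('pics/w3z.png',cv2.resize(im[150:400,170:500],None,fx=2.4,fy=2.4,interpolation=cv2.INTER_CUBIC))
E
```

```text
[ 0.64411166 -0.28561367  0.22686532] [ 0.71488179  0.34621406 -0.23786132] 0.039439751363979265 [-3.35127880e+01  3.87585485e+01  4.62338835e+01 -1.16885637e-03
  9.50001271e+01 -2.79595412e+01]
```

View pics/w3z.png

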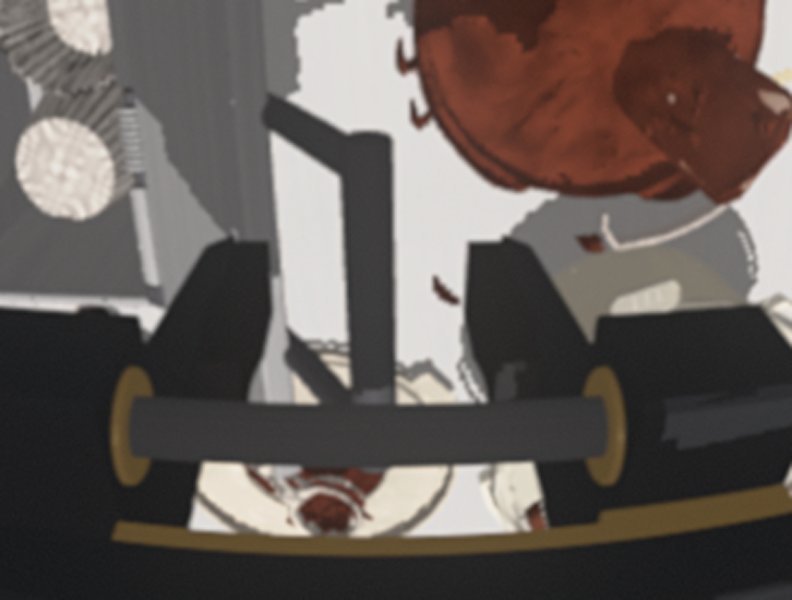

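The fingers are still closing evenly on either side of the bar. I'll keep closing.

>>> move_arm(plan="0 0 0 0 0 0 1;0 0 0 0 0 0 1;0 0 0 0 0 0 1;0 0 0 0 0 0 1;0 0 0 0 0 0 1;0 0 0 0 0 0 1;0 0 0 0 0 0 1;0 0 0 0 0 0 1")

```text
time_s: 5.77
tcp_pos: [0.6442, -0.2856, 0.2268]
ee_rot: [[0.097, 0.995, 0.0], [0.995, -0.097, -0.0], [-0.0, 0.0, -1.0]]
contact_force: [2.0, -0.1, -0.1]
opening: 0.0083
```

```bash
python3 - <<'E'
from h import *
s=snap('wrist','wrist4.png');t=arm.state();print(t['tcp_pos'],t['contact_force'],t['opening'])
p=t['tcp_pos']+np.array([0,0,.019])
u=np.array([.9955,-.095]);h=np.array([.559,-.279])
print(p, (p[:2]-h)@u, p[2]-.126, np.hypot((p[:2]-h)@u,p[2]-.126))
im=cv2.imread('pics/wrist4.png')
cv2.imwrite('pics/w4z.png',cv2.resize(im[150:400,170:500],None,fx=2.4,fy=2.4,interpolation=cv2.INTER_CUBIC))
E
```

```text
[ 0.64420744 -0.28557472  0.22677912] [1.83711858 0.35907727 0.20695839] 0.008370973477732082
[ 0.64420744 -0.28557472  0.24577912] 0.08544860351230496 0.11977912211956956 0.14713429898544342
```

View pics/w4z.png

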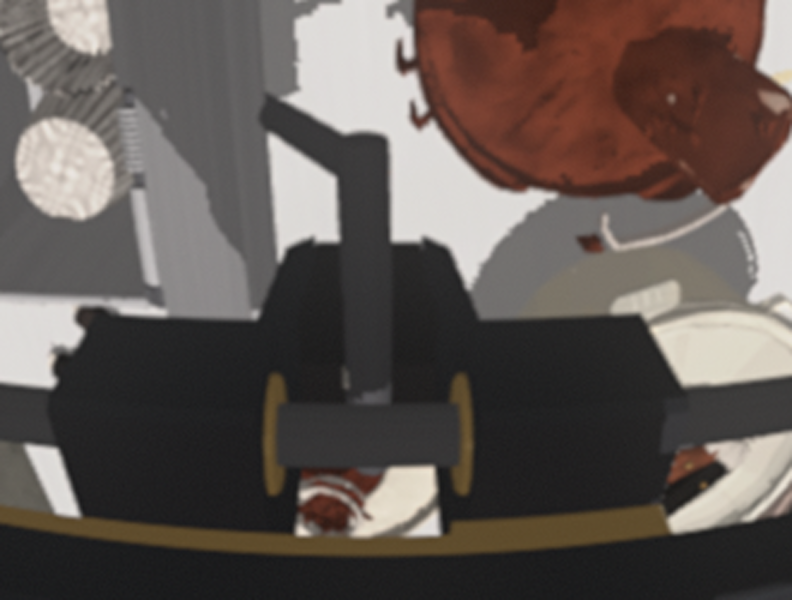

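```bash
python3 - <<'E'
import numpy as np
q=np.linspace(2.18,0,37);y=-148*np.cos(q);z=-148*np.sin(q)
for i in range(36): print(i,round(q[i+1],3),(y[i+1]-y[i]).round(1),(z[i+1]-z[i]).round(1))
E
```

```text
0 2.119 -7.5 -4.9
1 2.059 -7.8 -4.4
2 1.998 -8.0 -4.0
3 1.938 -8.3 -3.5
4 1.877 -8.5 -3.0
5 1.817 -8.6 -2.4
6 1.756 -8.8 -1.9
7 1.696 -8.9 -1.4
8 1.635 -8.9 -0.8
9 1.574 -9.0 -0.3
10 1.514 -9.0 0.2
11 1.453 -8.9 0.8
12 1.393 -8.9 1.3
13 1.332 -8.8 1.9
14 1.272 -8.6 2.4
15 1.211 -8.5 2.9
16 1.151 -8.3 3.4
17 1.09 -8.1 3.9
18 1.029 -7.8 4.4
19 0.969 -7.5 4.8
20 0.908 -7.2 5.3
21 0.848 -6.9 5.7
22 0.787 -6.5 6.1
23 0.727 -6.2 6.5
24 0.666 -5.7 6.9
25 0.606 -5.3 7.2
26 0.545 -4.9 7.5
27 0.484 -4.4 7.8
28 0.424 -3.9 8.1
29 0.363 -3.4 8.3
30 0.303 -2.9 8.5
31 0.242 -2.4 8.6
32 0.182 -1.9 8.8
33 0.121 -1.4 8.9
34 0.061 -0.8 8.9
35 0.0 -0.3 9.0
```

>>> move_arm(plan="0 -0.0075 -0.0049 0 0 0 1;0 -0.0078 -0.0044 0 0 0 1;0 -0.008 -0.004 0 0 0 1;0 -0.0083 -0.0035 0 0 0 1;0 -0.0085 -0.003 0 0 0 1;0 -0.0086 -0.0024 0 0 0 1;0 -0.0088 -0.0019 0 0 0 1;0 -0.0089 -0.0014 0 0 0 1", newtons=25)

```text
time_s: 6.48
tcp_pos: [0.576, -0.2804, 0.2507]
ee_rot: [[0.099, 0.995, -0.004], [0.995, -0.099, -0.0], [-0.001, -0.004, -1.0]]
contact_force: [-1.4, -9.7, -14.2]
opening: 0.0072
```

```bash
cat > c.py <<'E'
from h import *
t=arm.state();p=t['tcp_pos']+np.array([0,0,.019])
u=np.array([.9955,-.095]);h=np.array([.559,-.279]);a=(p[:2]-h)@u;b=p[2]-.126
print(t['time_s'],'tcp',t['tcp_pos'].round(4),'F',t['contact_force'].round(2),'open',round(t['opening'],4),'off',round(a,4),round(b,4),'r',np.hypot(a,b).round(4),'q',np.arctan2(b,-a).round(3))
E
python3 c.py
```

```text
6.4833 tcp [ 0.576  -0.2804  0.2507] F [ -1.41  -9.75 -14.19] open 0.0072 off 0.0171 0.1437 r 0.1447 q 1.689
```

>>> move_arm(plan="0 0 0 0 0 0 1;0 0 0 0 0 0 1")

```text
time_s: 6.65
tcp_pos: [0.576, -0.2803, 0.2507]
ee_rot: [[0.099, 0.995, -0.004], [0.995, -0.099, 0.0], [-0.0, -0.004, -1.0]]
contact_force: [-1.7, -8.4, -10.9]
opening: 0.0078
```

```bash
python3 c.py; python3 - <<'E'
from h import *
s=snap('wrist','wrist5.png');snap('side','side5.png')
im=cv2.imread('pics/wrist5.png')
a=cv2.resize(im[150:400,170:500],None,fx=1.6,fy=1.6,interpolation=cv2.INTER_CUBIC)
cv2.imwrite('pics/w5z.png',a)
print(arm.state()['torque'])
E
```

```text
6.65 tcp [ 0.576  -0.2803  0.2507] F [ -1.73  -8.45 -10.86] open 0.0078 off 0.017 0.1437 r 0.1447 q 1.688
[-1.30211816  0.18670606  0.11299446]
```

View pics/w5z.png

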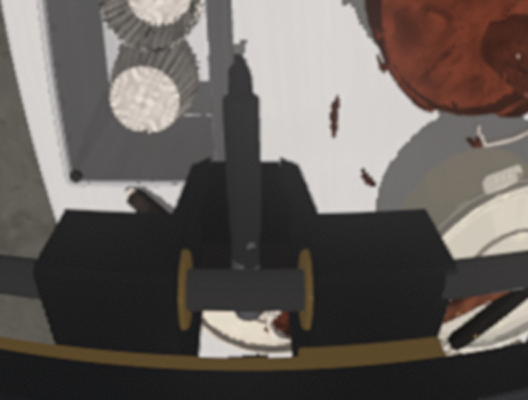

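View pics/side5.png

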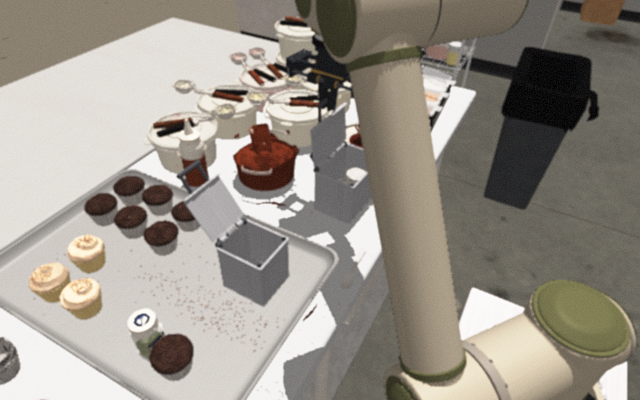

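>>> move_arm(plan="-0.001 0 0.0015 0 0 0 1;0 0 0 0 0 0 1", newtons=20)

```text
time_s: 6.92
tcp_pos: [0.5771, -0.2804, 0.2506]
ee_rot: [[0.098, 0.995, -0.001], [0.995, -0.098, 0.0], [0.0, -0.001, -1.0]]
contact_force: [-1.1, -4.1, -4.3]
opening: 0.0077
```

```bash
python3 c.py
```

```text
6.9167 tcp [ 0.5771 -0.2804  0.2506] F [-1.13 -4.09 -4.27] open 0.0077 off 0.0181 0.1436 r 0.1447 q 1.696
```

>>> move_arm(plan="-0.0003 -0.0089 -0.0004 0 0 0 1;-0.0003 -0.009 0 0 0 0 1;-0.0003 -0.009 0.0004 0 0 0 1;-0.0003 -0.0089 0.001 0 0 0 1;-0.0002 -0.0089 0.0014 0 0 0 1;-0.0002 -0.0088 0.0019 0 0 0 1")

```text
time_s: 7.42
tcp_pos: [0.5237, -0.2765, 0.2457]
ee_rot: [[0.097, 0.995, -0.001], [0.995, -0.097, 0.0], [0.0, -0.001, -1.0]]
contact_force: [2.7, -3.9, -10.2]
opening: 0.007
```

```bash
python3 c.py
```

```text
7.4167 tcp [ 0.5237 -0.2765  0.2457] F [  2.7   -3.86 -10.18] open 0.007 off -0.0354 0.1387 r 0.1432 q 1.321
```

```bash
sed -i 's/print(t/a-=.004;b+=.002;print(t/' c.py; python3 - <<'E'
import numpy as np
q=np.linspace(1.302,0,23);y=-146.5*np.cos(q);z=-146.5*np.sin(q)
for i in range(22): print(i,round(q[i+1],3),(y[i+1]-y[i]).round(1),(z[i+1]-z[i]).round(1))
E
```

```text
0 1.243 -8.3 2.5
1 1.184 -8.1 3.0
2 1.124 -7.9 3.5
3 1.065 -7.7 4.0
4 1.006 -7.5 4.4
5 0.947 -7.2 4.9
6 0.888 -6.9 5.3
7 0.829 -6.6 5.7
8 0.769 -6.2 6.0
9 0.71 -5.8 6.4
10 0.651 -5.5 6.7
11 0.592 -5.0 7.0
12 0.533 -4.6 7.3
13 0.473 -4.2 7.6
14 0.414 -3.7 7.8
15 0.355 -3.3 8.0
16 0.296 -2.8 8.2
17 0.237 -2.3 8.4
18 0.178 -1.8 8.5
19 0.118 -1.3 8.6
20 0.059 -0.8 8.6
21 0.0 -0.3 8.7
```

>>> move_arm(plan="-0.0003 -0.0083 0.003 0 0 0 1;-0.0003 -0.0081 0.0034 0 0 0 1;-0.0003 -0.0079 0.0037 0 0 0 1;-0.0002 -0.0077 0.004 0 0 0 1;-0.0002 -0.0075 0.0044 0 0 0 1;-0.0002 -0.0072 0.0049 0 0 0 1")

```text
time_s: 7.92
tcp_pos: [0.4773, -0.2732, 0.2232]
ee_rot: [[0.097, 0.995, 0.001], [0.995, -0.097, -0.0], [-0.0, 0.001, -1.0]]
contact_force: [1.9, -2.2, -4.4]
opening: 0.0065
```

```bash
python3 c.py
```

```text
7.9167 tcp [ 0.4773 -0.2732  0.2232] F [ 1.93 -2.23 -4.44] open 0.0065 off -0.0858 0.1182 r 0.1461 q 0.943
```

```bash
python3 - <<'E'
from h import *
s=snap('wrist','wrist6.png')
im=cv2.imread('pics/wrist6.png')
cv2.imwrite('pics/w6z.png',cv2.resize(im[150:400,170:500],None,fx=2.4,fy=2.4,interpolation=cv2.INTER_CUBIC))
E
```

```text
(no output)
```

View pics/w6z.png

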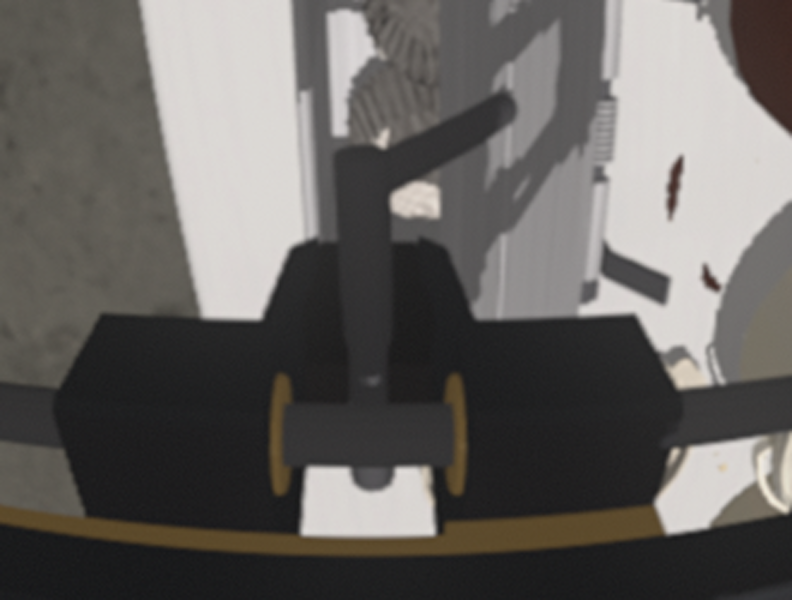

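The bar is held between the fingers and the flap is about halfway down. I'll carry on.

>>> move_arm(plan="-0.0002 -0.0069 0.0055 0 0 0 1;-0.0002 -0.0066 0.0058 0 0 0 1;-0.0002 -0.0062 0.0061 0 0 0 1;-0.0002 -0.0058 0.0064 0 0 0 1;-0.0002 -0.0055 0.0067 0 0 0 1;-0.0002 -0.005 0.007 0 0 0 1", newtons=25)

```text
time_s: 8.47
tcp_pos: [0.4407, -0.2707, 0.1859]
ee_rot: [[0.097, 0.995, -0.002], [0.995, -0.097, 0.0], [0.0, -0.002, -1.0]]
contact_force: [-8.3, 0.8, 2.8]
opening: 0.0063
```

```bash
python3 c.py
```

```text
8.4667 tcp [ 0.4407 -0.2707  0.1859] F [-8.26  0.8   2.78] open 0.0063 off -0.1226 0.0809 r 0.1468 q 0.583
```

>>> move_arm(plan="0 -0.0055 0.007 0 0 0 1;0 -0.005 0.0074 0 0 0 1;0 -0.0042 0.0077 0 0 0 1;0 -0.0035 0.008 0 0 0 1;0 -0.003 0.0082 0 0 0 1;0 -0.0024 0.0084 0 0 0 1")

```text
time_s: 8.97
tcp_pos: [0.4181, -0.269, 0.1381]
ee_rot: [[0.097, 0.995, -0.0], [0.995, -0.097, -0.0], [-0.0, -0.0, -1.0]]
contact_force: [-2.4, -2.0, -1.7]
opening: 0.0063
```

```bash
python3 c.py
```

```text
8.9667 tcp [ 0.4181 -0.269   0.1381] F [-2.42 -1.99 -1.67] open 0.0063 off -0.1453 0.0331 r 0.149 q 0.224
```

>>> move_arm(plan="0 -0.001 0.006 0 0 0 1;0 -0.0008 0.006 0 0 0 1;0 -0.0006 0.006 0 0 0 1;0 -0.0004 0.006 0 0 0 1;0 0 0 0 0 0 1")

```text
time_s: 9.38
tcp_pos: [0.4134, -0.2686, 0.113]
ee_rot: [[0.097, 0.995, -0.006], [0.995, -0.097, 0.002], [0.001, -0.006, -1.0]]
contact_force: [-12.3, -3.7, -1.5]
opening: 0.0063
```

```bash
python3 c.py
```

```text
9.3833 tcp [ 0.4134 -0.2686  0.113 ] F [-12.28  -3.71  -1.45] open 0.0063 off -0.1499 0.008 r 0.1502 q 0.054
```

>>> move_arm(plan="0 -0.0015 0.002 0 0 0 1;0 0 0.002 0 0 0 1;0 0 0.001 0 0 0 1;0 0 0 0 0 0 1")

```text
time_s: 9.72
tcp_pos: [0.4131, -0.2686, 0.109]
ee_rot: [[0.097, 0.995, -0.003], [0.995, -0.097, 0.001], [0.0, -0.003, -1.0]]
contact_force: [-7.2, -4.9, -0.9]
opening: 0.0063
```

```bash
python3 c.py; python3 - <<'E'
from h import *
s=snap('wrist','wrist7.png');snap('side','side7.png')
im=cv2.imread('pics/wrist7.png')
cv2.imwrite('pics/w7z.png',cv2.resize(im[150:400,170:500],None,fx=2.4,fy=2.4,interpolation=cv2.INTER_CUBIC))
E
```

```text
9.7167 tcp [ 0.4131 -0.2686  0.109 ] F [-7.16 -4.86 -0.89] open 0.0063 off -0.1503 0.004 r 0.1503 q 0.027
```

View pics/w7z.png

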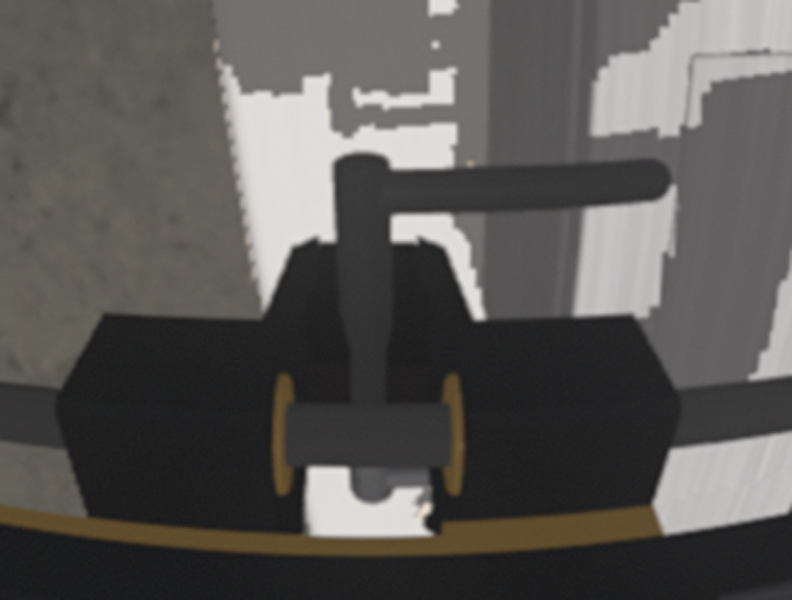

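View pics/side7.png

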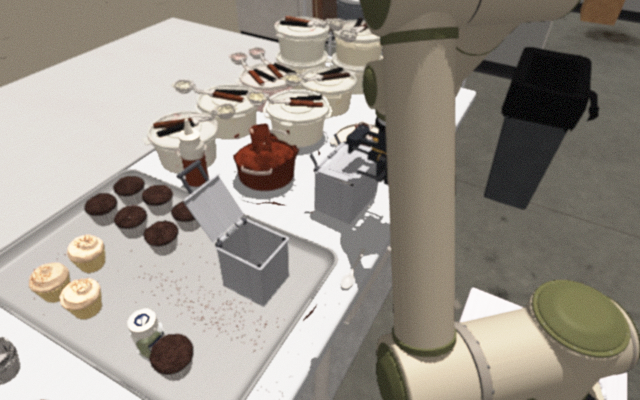

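>>> move_arm(plan="-0.0005 -0.0008 0.0015 0 0 0 1;0 0 0.0015 0 0 0 1;0 0 0 0 0 0 1")

```text
time_s: 10.07
tcp_pos: [0.4129, -0.2686, 0.1062]
ee_rot: [[0.097, 0.995, -0.001], [0.995, -0.097, 0.001], [0.001, -0.002, -1.0]]
contact_force: [-3.9, -0.1, -0.5]
opening: 0.0064
```

```bash
python3 c.py
```

```text
10.0667 tcp [ 0.4129 -0.2686  0.1062] F [-3.85 -0.12 -0.47] open 0.0064 off -0.1505 0.0012 r 0.1505 q 0.008
```

>>> move_arm(plan="0 -0.0004 0.0015 0 0 0 1;0 0 0.0015 0 0 0 1;0 0 0 0 0 0 1;0 0 0 0 0 0 1")

```text
time_s: 10.4
tcp_pos: [0.4128, -0.2687, 0.1036]
ee_rot: [[0.097, 0.995, -0.001], [0.995, -0.097, 0.001], [0.001, -0.001, -1.0]]
contact_force: [-4.4, 2.0, -2.1]
opening: 0.0063
```

```bash
python3 c.py
```

```text
10.4 tcp [ 0.4128 -0.2687  0.1036] F [-4.38  1.98 -2.08] open 0.0063 off -0.1506 -0.0014 r 0.1506 q -0.009
```

>>> move_arm(plan="0 0 0.0015 0 0 0 1;0 0 0.0015 0 0 0 1;0 0 0 0 0 0 1;0 0 0 0 0 0 1")

```text
time_s: 10.73
tcp_pos: [0.4127, -0.2687, 0.1007]
ee_rot: [[0.097, 0.995, -0.001], [0.995, -0.097, 0.001], [0.001, -0.001, -1.0]]
contact_force: [-4.9, 1.5, -1.2]
opening: 0.0064
```

```bash
python3 c.py
```

```text
10.7333 tcp [ 0.4127 -0.2687  0.1007] F [-4.88  1.52 -1.25] open 0.0064 off -0.1506 -0.0043 r 0.1507 q -0.028
```

>>> move_arm(plan="0 0 0.0015 0 0 0 1;0 0 0.0015 0 0 0 1;0 0 0 0 0 0 1;0 0 0 0 0 0 1")

```text
time_s: 11.07
tcp_pos: [0.4126, -0.2687, 0.0977]
ee_rot: [[0.097, 0.995, -0.001], [0.995, -0.097, 0.001], [0.001, -0.001, -1.0]]
contact_force: [-4.9, 1.9, -1.2]
opening: 0.006
```

```bash
python3 c.py; python3 - <<'E'
from h import *
s=snap('wrist','wrist8.png');snap('scene','scene8.png')
im=cv2.imread('pics/wrist8.png')
cv2.imwrite('pics/w8z.png',cv2.resize(im[150:400,170:500],None,fx=2.4,fy=2.4,interpolation=cv2.INTER_CUBIC))
im=cv2.imread('pics/scene8.png')
cv2.imwrite('pics/s8z.png',cv2.resize(im[100:240,260:420],None,fx=4,fy=4,interpolation=cv2.INTER_CUBIC))
E
```

```text
11.0667 tcp [ 0.4126 -0.2687  0.0977] F [-4.92  1.9  -1.19] open 0.006 off -0.1507 -0.0073 r 0.1509 q -0.048
```

View pics/w8z.png

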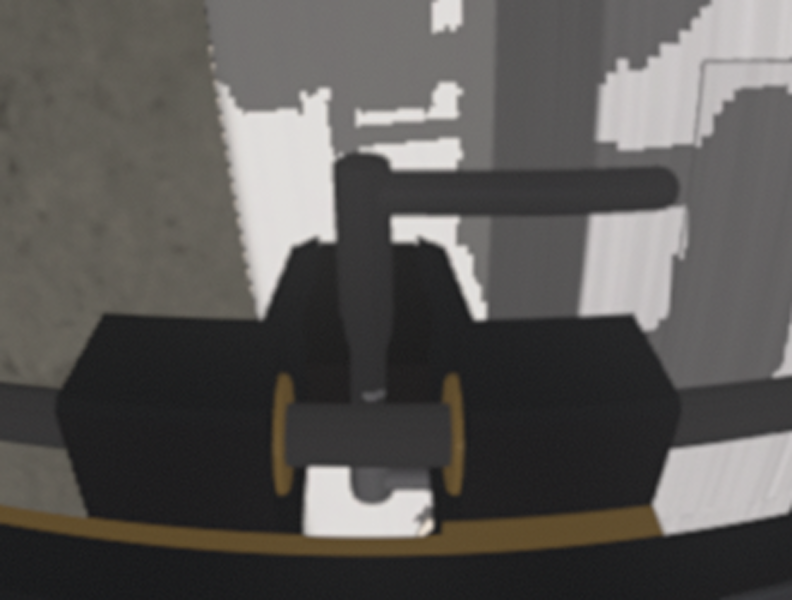

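View pics/s8z.png

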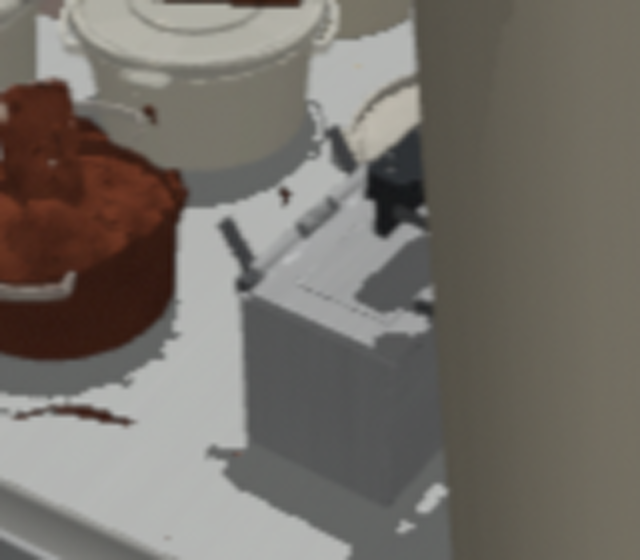

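>>> move_arm(plan="0 0 0.002 0 0 0 1;0 0 0.002 0 0 0 1;0 0 0 0 0 0 1;0 0 0 0 0 0 1")

```text
time_s: 11.5
tcp_pos: [0.4127, -0.2687, 0.0943]
ee_rot: [[0.097, 0.995, -0.001], [0.995, -0.097, 0.0], [0.0, -0.001, -1.0]]
contact_force: [-7.4, 3.1, 5.3]
opening: 0.006
```

```bash
python3 c.py; python3 - <<'E'
from h import *
s=snap('wrist','wrist9.png')
a=[cv2.imread(f'pics/wrist{i}.png')[190:290,290:470] for i in (7,9)]
cv2.imwrite('pics/w79.png',cv2.resize(np.vstack(a),None,fx=3,fy=3,interpolation=cv2.INTER_CUBIC))
E
```

```text
11.5 tcp [ 0.4127 -0.2687  0.0943] F [-7.38  3.08  5.32] open 0.006 off -0.1507 -0.0107 r 0.151 q -0.071
```

View pics/w79.png

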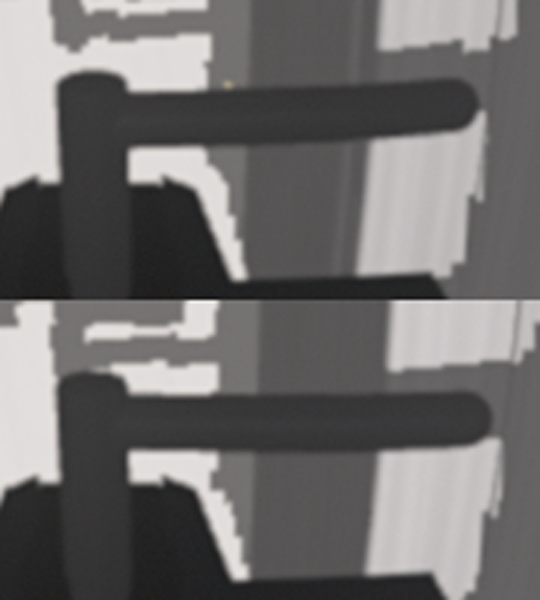

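The force has turned upward (+5 N), so the lid seems to be seating. One more small press should confirm it.

>>> move_arm(plan="0 -0.0005 0.0015 0 0 0 1;0 0 0.001 0 0 0 1;0 0 0 0 0 0 1;0 0 0 0 0 0 1")

```text
time_s: 11.88
tcp_pos: [0.4127, -0.2688, 0.0925]
ee_rot: [[0.097, 0.995, 0.001], [0.995, -0.097, -0.001], [-0.001, 0.001, -1.0]]
contact_force: [-6.0, 3.9, 11.4]
opening: 0.0062
```

```bash
python3 c.py; python3 - <<'E'
from h import *
snap('wrist','wrist10.png')
a=[cv2.imread(f'pics/wrist{i}.png')[190:290,290:470] for i in (9,10)]
cv2.imwrite('pics/w910.png',cv2.resize(np.vstack(a),None,fx=3,fy=3,interpolation=cv2.INTER_CUBIC))
E
```

```text
11.8833 tcp [ 0.4127 -0.2688  0.0925] F [-6.02  3.9  11.41] open 0.0062 off -0.1506 -0.0125 r 0.1511 q -0.083
```

View pics/w910.png

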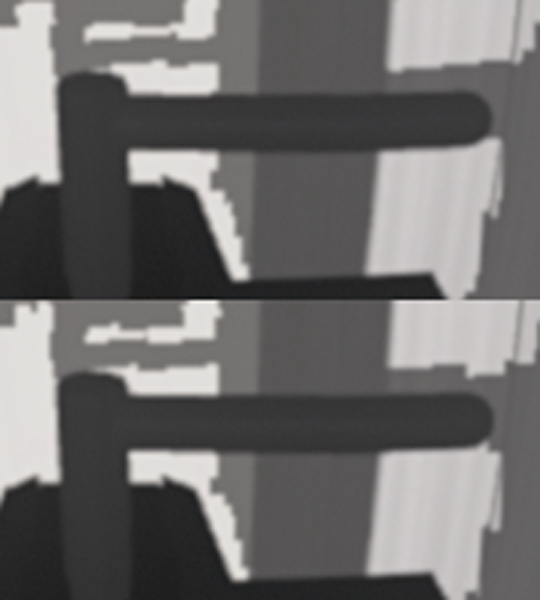

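```bash
python3 - <<'E'
from h import *
snap('side','side10.png')
im=cv2.imread('pics/side10.png')
cv2.imwrite('pics/s10z.png',cv2.resize(im[110:240,290:410],None,fx=4.5,fy=4.5,interpolation=cv2.INTER_CUBIC))
E
```

```text
(no output)
```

View pics/s10z.png

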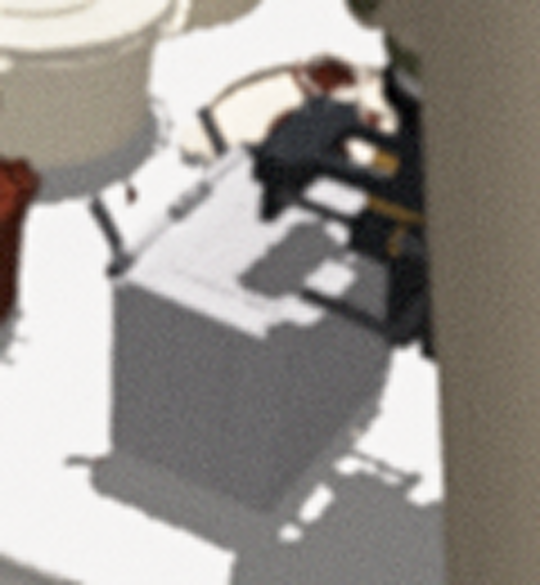

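The lid lies flush on the box. I'll open the fingers to about 24 mm and check them.

>>> move_arm(plan="0 0 0 0 0 0 0.45;0 0 0 0 0 0 0.45;0 0 0 0 0 0 0.45;0 0 0 0 0 0 0.45;0 0 0 0 0 0 0.45;0 0 0 0 0 0 0.45;0 0 0 0 0 0 0.45;0 0 0 0 0 0 0.45")

```text
time_s: 12.65
tcp_pos: [0.4125, -0.2689, 0.0913]
ee_rot: [[0.097, 0.995, 0.0], [0.995, -0.097, 0.0], [0.0, 0.0, -1.0]]
contact_force: [-0.2, 0.2, 0.6]
opening: 0.0238
```

```bash
python3 c.py; python3 - <<'E'
from h import *
snap('wrist','wrist11.png')
im=cv2.imread('pics/wrist11.png')
cv2.imwrite('pics/w11z.png',cv2.resize(im[150:400,170:500],None,fx=2.4,fy=2.4,interpolation=cv2.INTER_CUBIC))
E
```

```text
12.65 tcp [ 0.4125 -0.2689  0.0913] F [-0.17  0.17  0.63] open 0.0238 off -0.1508 -0.0137 r 0.1515 q -0.091
```

View pics/w11z.png

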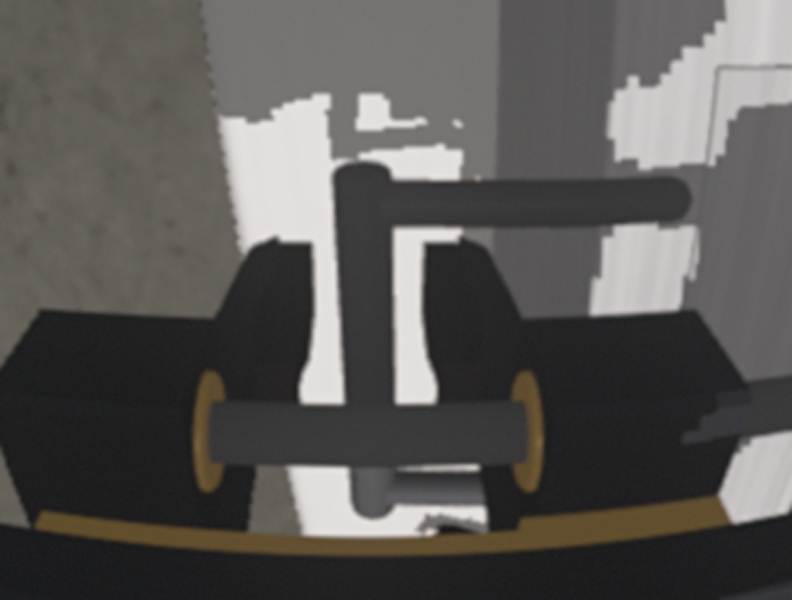

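The bar is free on both sides and the force is zero. I'll lift straight up.

>>> move_arm(plan="0 0 -0.005 0 0 0 0.45;0 0 -0.01 0 0 0 0.45;0 0 -0.01 0 0 0 0.45;0 0 -0.01 0 0 0 0.45;0 0 -0.015 0 0 0 0.45;0 0 -0.02 0 0 0 0.45;0 0 -0.03 0 0 0 0.45;0 0 -0.03 0 0 0 0.45;0 0 -0.03 0 0 0 0.45;0 0 0 0 0 0 0.45;0 0 0 0 0 0 0.45")

```text
time_s: 13.62
tcp_pos: [0.4126, -0.2691, 0.2527]
ee_rot: [[0.097, 0.995, 0.002], [0.995, -0.097, -0.002], [-0.002, 0.002, -1.0]]
contact_force: [-0.2, 0.6, -1.2]
opening: 0.0241
```

```bash
python3 c.py; python3 - <<'E'
from h import *
snap('wrist','wrist12.png');snap('side','side12.png')
im=cv2.imread('pics/wrist12.png')
E
```

```text
13.6167 tcp [ 0.4126 -0.2691  0.2527] F [-0.24  0.57 -1.19] open 0.0241 off -0.1506 0.1477 r 0.211 q 0.775
```

View pics/wrist12.png

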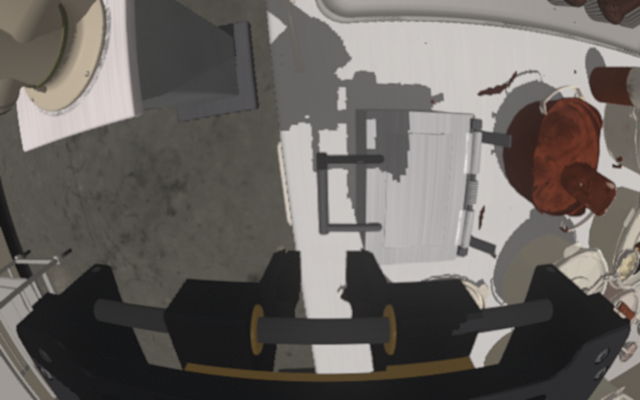

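View pics/side12.png

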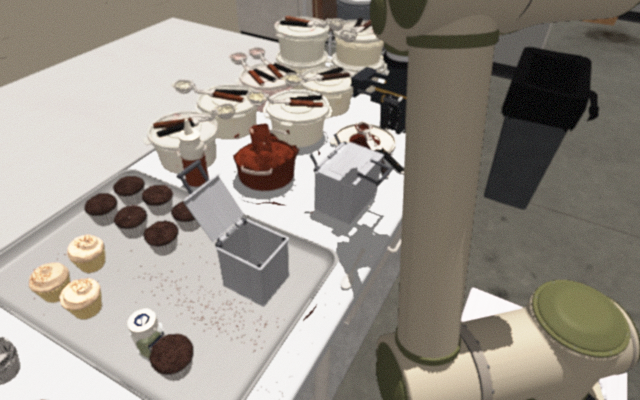

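```bash
python3 - <<'E'
from h import *
a=cv2.imread('pics/side12.png')[130:230,300:420];b=cv2.imread('pics/wrist12.png')[90:265,300:520]
cv2.imwrite('pics/a12.png',cv2.resize(a,None,fx=6,fy=6,interpolation=cv2.INTER_CUBIC))
cv2.imwrite('pics/b12.png',cv2.resize(b,None,fx=3.4,fy=3.4,interpolation=cv2.INTER_CUBIC))
E
```

```text
(no output)
```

View pics/a12.png

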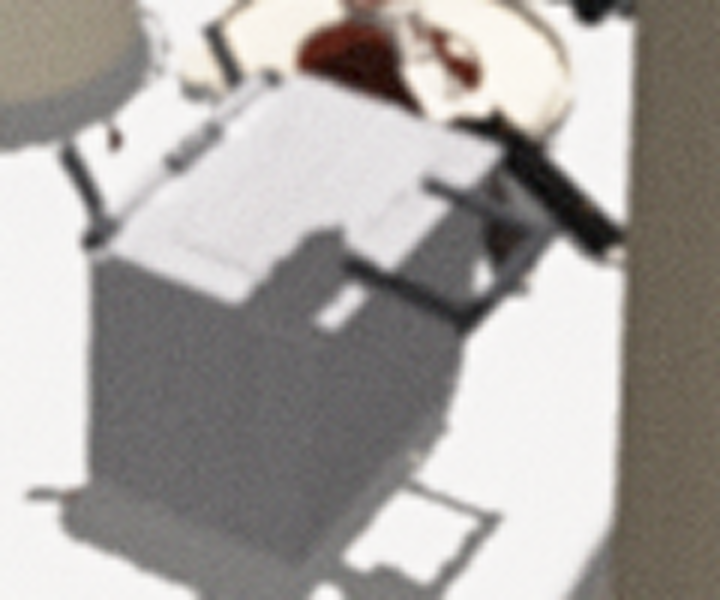

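View pics/b12.png

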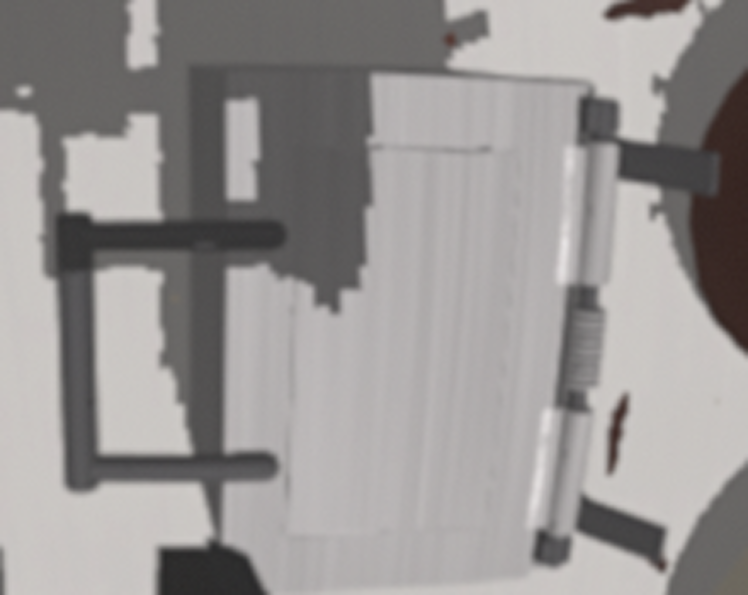

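```bash
python3 - <<'E'
from h import *
s=dict(np.load('pics/side12.npz'));w=dict(np.load('pics/wrist12.npz'))
for n,a,b in [('BL',(463,322),(76,232)),('BR',(547,225),(82,475)),('HL',(95,238),(600,118)),('HR',(268,78),(552,548))]:
    e1,d1=ray(s,300+a[0]/6,130+a[1]/6);e2,d2=fray(w,300+b[0]/3.4,90+b[1]/3.4)
    t=np.linalg.lstsq(np.stack([d1,-d2],1),e2-e1,rcond=None)[0];p,q=e1+d1*t[0],e2+d2*t[1]
    print(n,((p+q)/2).round(4),np.linalg.norm(p-q).round(4))
E
```

```text
BL [ 0.4154 -0.2344  0.1219] 0.0018
BR [ 0.4096 -0.303   0.1262] 0.0
HL [ 0.5664 -0.2125  0.1196] 0.0013
HR [ 0.5555 -0.3465  0.1224] 0.0009
```

The bar triangulates to z ≈ 0.124 and the hinge to ≈ 0.121 (3 mm apart, about 0.02 rad). The gripper is clear and the narrow flap is still open, so I'll hand in.

```bash
python3 -c "
from rig import arm
print(arm.finish_job())"
```

```text
the job is handed in; nothing more can be done
None
```

The wide box's flap is shut and the narrow box is still standing open. I handed the job in at about 13.7 s; it gave no verdict.

**What I did:** I found the wide box by its cups and its 0.15 m front. I pinched the bar from above and carried it down its arc at about 0.7 rad/s, slowing for the last part. I pressed until the upward force reached 11 N, then opened the fingers to 24 mm and lifted straight up to 0.25 m.

**Last checks:**
- **Flap shut:** Both final pictures show the lid flush. The bar triangulated about 3 mm above the hinge, or 0.02 rad, against the 0.06 rad limit.
- **Narrow box:** its flap looked unchanged in every side picture. I judged this by eye and did not measure the angle.
- **Robot clear:** the wrist force was about 1 N, so nothing was being touched.

**What disagreed:**
- **Seating height:** the lid seated with the tool about 12 mm lower than I expected. The bar had probably slid up between the fingers, or my hinge estimate was a few millimetres out.
- **Finger opening:** it read 6 to 8 mm while gripping the 10 mm bar.
- **Side forces:** they reached about 17 N on the way down, because my arc and the box's yaw were slightly off. I corrected for this as I went.

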